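# Take the rolling pin out of the short-opening drawer

### The job

Pull the upper drawer of the little chest out to its stop and take out the rolling pin. The drawer does not come all the way out, so the pin's back end lies under the chest: tip the pin's front end up and draw it out slantwise between the drawer's front and the chest's top, without forcing it against the chest. Finish while still holding the pin, motionless and level in the air about 10 cm above the height of the chest's top, and leave the jar, the spice bottle, the timer and the tape where they are.

Things in the scene. Friction and masses are not known exactly. Their poses are not given: they have to be found in the camera images.
- chest: Small wooden two-drawer chest, fixed, standing on the counter right of the range: 300 mm deep, 170 wide, 198 tall. Origin: centre of its underside. Its front faces its own -x, its width runs along y, z is up. Only the upper drawer moves; the lower one is a fixed front with the same handle
- drawer (a joint): Upper drawer with a white front: 0 = shut, grows as it slides out along the chest's -x, stops at 0.180 m. 1.5 N of friction, stays where it is left. Shut, its front is flush with the chest's front (150 mm ahead of the chest's origin). Fully out, 168 mm of its inside lies open ahead of the chest's top board; the rest stays under it
- drawer_floor (a point): On the upper drawer's floor, 101 mm above the chest's underside, at the middle of the inner face of its front board; moves with the drawer. From here the inside runs 272 mm back along the chest's +x and is 136 wide; side and back walls rise 48 mm above the floor, the front board 77 mm (12 mm thick)
- drawer_handle (a point): Middle of the upper drawer's steel bar handle: level round bar 10 mm thick, 96 long, along the chest's y; its axis stands 42 mm ahead of the drawer's front face (two 8 mm stems at 34 mm either side of the middle), 166 mm above the chest's underside, 32 mm below the chest's top. Moves with the drawer
- chest_edge (a point): Middle of the lower front edge of the chest's top board (12 mm thick, top at 198 mm above the underside): the back limit of the opening, 85 mm above the drawer's floor
- rolling_pin: Wooden rolling pin with two red handles lying in the upper drawer roughly along its length: 240 mm long, 0.18 to 0.29 kg; round barrel 38 mm thick and 158 long in the middle, handles 23 mm thick. Origin: its middle, x along its length (the same both ways round)
- tape: Roll of green tape, 110 mm across, 42 tall, lying on the chest's top behind its middle; origin at the centre of its underside. Bystander
- timer: White kitchen timer with a red grip, 62 mm across, 40 tall, on the counter near its front edge, between jar and range; origin at the centre of its underside. Bystander
- jar: Empty clear glass jar, 84 mm across, 128 tall, on the counter near its front edge, right of the chest; origin at the centre of its underside. Bystander
- spice: Spice bottle with a dark cap, 44 mm across, 96 tall, on the counter behind the chest's front corner, by the range; origin at the centre of its underside. Bystander

How it is judged:
By the outcome, as a careful person would: the job done as asked, in the order asked, and still so for the second after the job is handed in, while the arm keeps its last pose, push and grip.
It also fails if it takes over 54 s, if anything falls off the work surface, if the arm or the gripper's body presses on something with over 40 N, if the wrist force passes 120 N, or if a joint passes its speed limit or range.

### The arm

A 6-joint arm with a two-finger parallel gripper is mounted at the origin on a cart in front of the work surface, level with it; the furniture and walls round the work are solid. World frame = base frame: x ahead of the robot, y to its left, z up, the work surface at z = 0. Lengths are in m, angles in rad, forces in N, time in s.
With the tool pointing down it reaches from about 0.35 to 0.775 m from the base axis. Payload 7.3 kg.
Tool frame: the origin (TCP) lies between the finger pads; the fingertips stand 17 mm ahead of it and the grasp point (between the pads) lies 2 mm behind it; z points along the fingers, y is the line along which they close (so a half turn about z gives the same grasp; the last joint's range is limited). The gripper opens to 92 mm and grips with 3 to 60 N. Pads are 19 mm wide; open, the fingers measure 130 mm over their backs; the gripper's body (75 mm by 190 mm) begins 47 mm behind the grasp point.
Start: joints at [-1.248, 0.342, 1.524, -0, 1.275, -0.146], TCP at [0.237, -0.468, 0.219] pointing down, gripper open.
Joint ranges: [-2.53, 2.53], [-0.77, 2.02], [0.04, 2.7], [-1, 4.14], [0.28, 2.66], [-3.11, 3.11]. Speed limits (rad/s): [2.57, 2.57, 3.14, 3.14, 3.14, 3.14].

### API

Orientations are given as a rotation vector (axis times angle).
In Python, from cell import manip gives the robot as it stands. Calls block until the motion is done:
- manip.move_ptp(position, orientation): joint-space move of the TCP to a pose.
- manip.servo_line(position, attitude=None, rate=0.15, stop_force=None): straight line of the TCP; attitude=None keeps the orientation; rate is the mean speed in m/s. With stop_force (N) it stops when the force on the tool has changed by that much, and returns True; else False.
- manip.move_j(angles): joint-space move.
- manip.move_gripper(opening, squeeze=None): opening from 0.0 (shut) to 1.0 (fully open); squeeze is the grip in N (None keeps the last); returns when the fingers have stopped.
- manip.dwell(seconds).
- manip.solve_ik(position, orientation): joint angles nearest the present ones, or None.
- manip.sense(): the state.
- manip.grab_frame(name): name is "scene" or "top"; returns the picture (400x640x3 uint8, blue, green, red); there is no depth.
- manip.get_calibration(name): a dict with "fov_y" (degrees; the focal length in pixels is half the picture's height over the tangent of half this angle, whatever the lens; pixels are square), "cx", "cy" (the principal point, pixels), "R" (3x3) and "t" (3): a world point X has camera coordinates R X + t. Camera axes: x right, y down, z forward; pixel columns grow to the right and rows downward; lengths in m; the calibration is good to about 2 mm. A picture is of the moment at which its call begins. get_calibration takes no time and is no camera call.
A pose or a line that the arm cannot do raises manip.MotionError and nothing moves.
- manip.close_job(): hands the job in; it is judged then, once.
The state is a dict: "time": time; "joints": joint angles; "qvel": joint speeds; "tau": joint torques, N m; "position": TCP position; "tool_rot": TCP orientation; "contact_force": force on the tool from outside, world axes, zero at the start; "moment": the same for the moment, N m; "grip_width": opening from 0.0 (shut) to 1.0 (fully open); "finger_force": force on a finger pad.
Only numpy, scipy, OpenCV 4.12 (cv2) and the standard library are available. Lean on these libraries where they do the work, as an engineer would, in place of code of your own. Each camera call takes 0.05 s, during which the arm holds its last target. There are 200 camera calls.

## Working session

There is one attempt and no reset: what is moved stays moved. The work goes in short steps, each a Python script; the robot and the scene stay as the last script left them, time stands still between calls to the robot, and variables do not carry over. Pictures are saved under pics/ and viewed, at most 10 in all, crops included, and the job is handed in when it is done.

```bash
ls; mkdir -p pics; python3 - <<'E'
from cell import manip
import cv2,numpy as np
for n in("scene","top"):
    f=manip.grab_frame(n);cv2.imwrite(f"pics/{n}0.png",f)
    print(n,manip.get_calibration(n))
print(manip.sense())
E
```

```text
pics
scene {'fov_y': 57.250853759248834, 'cx': 314.48642612247704, 'cy': 199.8350883325355, 'R': array([[ 0.99868873, -0.05116187,  0.00181324],
       [-0.03787445, -0.76221849, -0.64621088],
       [ 0.03444344,  0.64529484, -0.76315674]]), 't': array([-0.54070375, -0.18898291,  1.18805198])}
top {'fov_y': 45.33034442755732, 'cx': 329.2612171967641, 'cy': 194.96205510815759, 'R': array([[ 0.01438926, -0.99988175,  0.00542627],
       [-0.98811891, -0.01505004, -0.15295265],
       [ 0.15301623, -0.00316093, -0.98821862]]), 't': array([-0.41084959,  0.52309504,  1.05327096])}
{'time': 0.1, 'joints': array([-1.24801028e+00,  3.42625785e-01,  1.52493562e+00,  7.93656989e-06,
        1.27537865e+00, -1.46027173e-01]), 'qvel': array([ 1.04397975e-03, -2.40246742e-03, -8.61761967e-04,  1.57971558e-03,
        8.50239544e-04, -3.00830039e-05]), 'tau': array([ 2.09074002e-03, -4.32001948e+01, -2.44694799e+01,  7.18557998e-02,
        5.25866705e-02, -5.46935075e-05]), 'position': array([ 0.23709937, -0.46799284,  0.21862368]), 'tool_rot': array([-3.05437218e+00, -7.29369303e-01,  1.74859016e-04]), 'contact_force': array([-0.40277055,  0.00152272,  0.80558752]), 'moment': array([-0.02712611,  0.04673545, -0.04198545]), 'finger_force': 0.0, 'grip_width': 0.9989675193852127}
```

View pics/scene0.png

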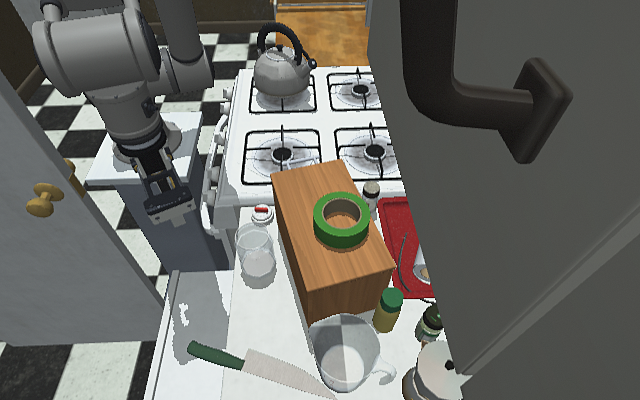

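View pics/top0.png

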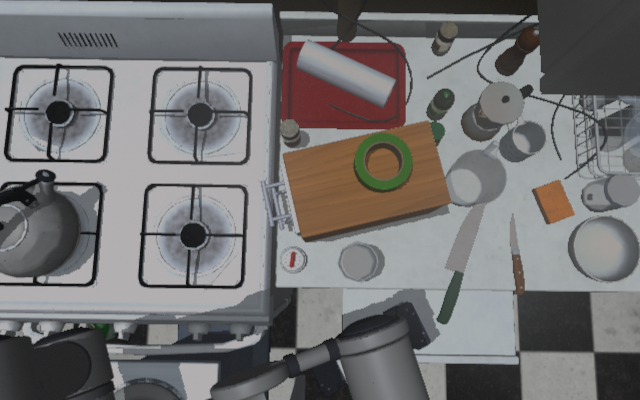

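The top view shows the chest top as a quad at about (285,152), (436,122), (450,203), (303,240). Its front faces left, with the handles near (275,205). The timer is at (293,260), the jar at (358,262), the spice at (290,132) and the tape at (383,163).

```bash
cat > h.py <<'E'
import cv2,numpy as np
from cell import manip
from scipy.spatial.transform import Rotation as Rn
def cam(n):
    c=manip.get_calibration(n);f=200/np.tan(np.radians(c["fov_y"])/2);return c,f
def ray(n,uv):
    c,f=cam(n);R,t=np.array(c["R"]),np.array(c["t"])
    d=R.T@np.array([(uv[0]-c["cx"])/f,(uv[1]-c["cy"])/f,1]);return -R.T@t,d
def onz(n,uv,z):
    o,d=ray(n,uv);return o+d*(z-o[2])/d[2]
def proj(n,X):
    c,f=cam(n);p=np.array(c["R"])@X+c["t"];return np.array([c["cx"]+f*p[0]/p[2],c["cy"]+f*p[1]/p[2]])
E
python3 - <<'E'
from h import *
np.set_printoptions(precision=4,suppress=True)
for n in("top","scene"):
    f=cv2.imread(f"pics/{n}0.png");hsv=cv2.cvtColor(f,cv2.COLOR_BGR2HSV)
    roi=np.zeros(f.shape[:2],np.uint8)
    if n=="top": roi[110:250,275:465]=255
    else: roi[150:330,260:410]=255
    print(n,hsv[200,330] if n=="top" else hsv[200,300], hsv[300,350])
    m=cv2.inRange(hsv,(5,70,60 if n=="top" else 125),(25,255,255))&roi
    g=cv2.inRange(hsv,(45,100,40),(75,255,255))&roi
    m=cv2.morphologyEx(m,cv2.MORPH_OPEN,np.ones((3,3)))
    cs=max(cv2.findContours(m,0,2)[0],key=cv2.contourArea)
    hull=cv2.convexHull(cs)
    cv2.drawContours(f,[hull],-1,(255,0,0),1);cv2.imwrite(f"pics/{n}_c.png",f)
    q=cv2.approxPolyDP(hull,8,True)[:,0]
    P=np.array([onz(n,p,.198) for p in q]);print(q.tolist());print(P)
    print(np.linalg.norm(P-np.roll(P,1,0),axis=1))
    r=cv2.minAreaRect(np.array([onz(n,p,.198)[:2]*1000 for p in hull[:,0]],np.float32));print(r)
E
```

```text
top [ 14 129 128] [ 99  14 176]
[[429, 123], [450, 202], [301, 236], [283, 154]]
[[ 0.6538 -0.6003  0.198 ]
 [ 0.4946 -0.6385  0.198 ]
 [ 0.424  -0.3492  0.198 ]
 [ 0.5855 -0.3098  0.198 ]]
[0.2984 0.1638 0.2978 0.1663]
((539.74755859375, -474.38360595703125), (174.19129943847656, 301.4949951171875), 14.514695167541504)
scene [ 15 138 170] [ 14 128  82]
[[341, 159], [395, 266], [307, 290], [271, 173]]
[[ 0.5862 -0.3206  0.198 ]
 [ 0.657  -0.6067  0.198 ]
 [ 0.4949 -0.6461  0.198 ]
 [ 0.4252 -0.3581  0.198 ]]
[0.1653 0.2947 0.1667 0.2963]
((540.4232788085938, -482.7223205566406), (170.22918701171875, 299.19580078125), 14.041796684265137)
```

```bash
python3 - <<'E'
from h import *
np.set_printoptions(precision=4,suppress=True)
T=[[429+7,122],[450,202],[301,238],[283,154]];S=[[395,266],[307,290],[271,173],[341,159]]
def tri(a,b):
    o1,d1=ray("top",a);o2,d2=ray("scene",b)
    s=np.linalg.lstsq(np.c_[d1,-d2],o2-o1,rcond=None)[0];p,q=o1+s[0]*d1,o2+s[1]*d2
    return (p+q)/2,p-q
for a,b in zip(T,S): print(*tri(a,b))
print(ray("top",(320,200))[0],ray("scene",(320,200))[0])
p=manip.sense()["position"]
print("tcp",proj("top",p),proj("scene",p))
ims=[]
a=cv2.resize(cv2.imread("pics/top_c.png")[100:300,250:480],None,fx=2.2,fy=2.2)
b=cv2.resize(cv2.imread("pics/scene_c.png")[140:340,120:420],None,fx=2.2,fy=2.2)[:, :]
h=max(a.shape[0],b.shape[0]);k=np.hstack([a,b]);k=cv2.resize(k,(800,int(k.shape[0]*800/k.shape[1])));cv2.imwrite("pics/k.png",k)
E
```

```text
[ 0.6537 -0.6122  0.2075] [-0.0011 -0.0001 -0.0003]
[ 0.4955 -0.6411  0.1883] [0.001  0.0002 0.0001]
[ 0.4224 -0.3484  0.1878] [-0.0033 -0.0006 -0.0002]
[ 0.5881 -0.3087  0.1867] [0.0002 0.     0.0001]
[ 0.3616 -0.3996  1.1231] [ 0.4919 -0.9384  0.7855]
tcp [363.0258 338.5994] [173.6423 208.6376]
```

View pics/k.png

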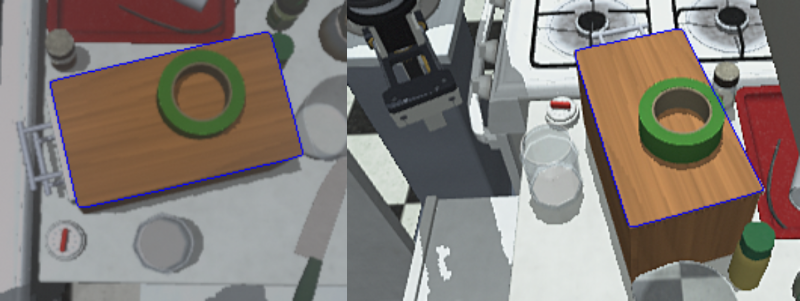

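The blue outlines hug the chest top in both views: front corners at (283,154) and (301,237) in the top view, (341,159) and (271,173) in the scene view. The two cameras differ by about 8 mm in y, so I use the mean. The finger clearance at the handle tolerates ±9 mm. Next I grip the handle from above.

```bash
cat >> h.py <<'E'
np.set_printoptions(precision=4,suppress=True)
A=np.radians(13.8);ex=np.array([np.sin(A),-np.cos(A),0]);ey=np.array([np.cos(A),np.sin(A),0]);ez=np.array([0,0,1.])
C=np.array([.540,-.478,0])   # chest origin
def ch(x,y,z): return C+ex*x+ey*y+ez*z
def ori(ty,tz):
    return Rn.from_matrix(np.c_[np.cross(ty,tz),ty,tz]).as_rotvec()
def st(m=""):
    s=manip.sense();print(m,round(s["time"],2),s["position"],"F",s["contact_force"],"g",round(s["grip_width"],3),s["finger_force"]);return s
E
python3 - <<'E'
from h import *
H=ch(-.192,0,.166)
for s in(1,-1):print(manip.solve_ik(H+[0,0,.15],ori(s*ex,-ez)), manip.solve_ik(H+[0,0,.006]-ex*.18,ori(s*ex,-ez)))
q1,q2=[manip.solve_ik(H+[0,0,.15],ori(s*ex,-ez)) for s in(1,-1)]
j=manip.sense()["joints"]
s=1 if np.abs(q1-j).max()<np.abs(q2-j).max() else -1
o=ori(s*ex,-ez);print(s)
p=manip.sense()["position"]
manip.servo_line(p+[0,0,.13],rate=.25)
manip.move_gripper(.32,20)
manip.move_ptp(H+[0,0,.13],o)
f=manip.grab_frame("top");g=manip.grab_frame("scene")
a=f[100:300,200:400];b=g[100:300,200:400]
cv2.imwrite("pics/above.png",cv2.resize(np.hstack([a,b]),None,fx=2,fy=2))
st();print(proj("top",H),proj("scene",H))
E
```

```text
[-0.6665  0.3839  1.1978 -0.      1.5598  0.6634] [-0.4178  0.2826  1.7521 -0.      1.1069  0.9122]
[-0.6665  0.3839  1.1978 -0.      1.5598 -2.4782] [-0.4178  0.2826  1.7521 -0.      1.1069 -2.2294]
1
 3.17 [ 0.4935 -0.2927  0.2963] F [-0.0613 -0.2155 -0.3963] g 0.32 0.0
[274.0518 201.7871] [301.3424 161.6572]
```

View pics/above.png

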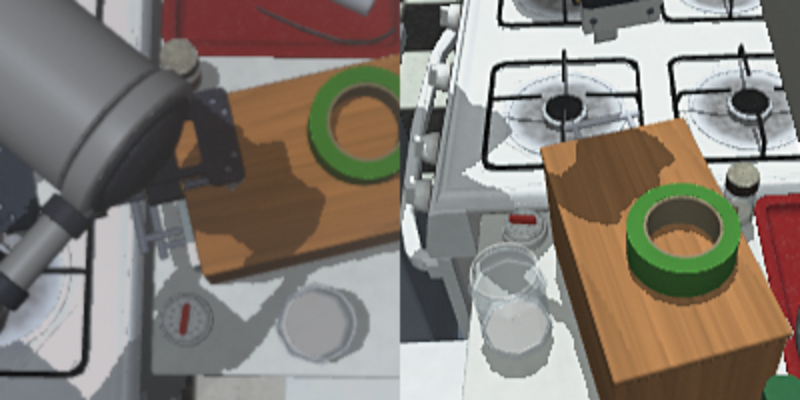

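The arm is above the handle. The bar shows near (272,205) in the top view and (300,162) in the scene view, which agrees with the predicted (274,202) and (301,162). Now I descend, grip and pull.

```bash
python3 - <<'E'
from h import *
H=ch(-.192,0,.166)
print(manip.servo_line(H+[0,0,.007],rate=.12,stop_force=12));st("down")
manip.move_gripper(0,20);s=st("grip")
p=np.array(s["position"])
print(manip.servo_line(p-ex*.150,rate=.12,stop_force=25));st("pull1")
print(manip.servo_line(p-ex*.195,rate=.05,stop_force=15));st("pull2")
E
```

```text
False
down 4.34 [ 0.4946 -0.2919  0.1738] F [ 0.7342 -0.2289  0.5226] g 0.321 0.0
grip 5.0 [ 0.4942 -0.2915  0.173 ] F [0.3064 0.1933 0.3631] g 0.005 0.0
False
pull1 6.4 [ 0.4586 -0.1464  0.173 ] F [-0.2993  0.8294  0.1016] g 0.008 0.0
False
pull2 7.45 [ 0.4478 -0.1023  0.1731] F [ 0.3558 -0.2625 -0.0346] g 0.006 0.0
```

```bash
python3 - <<'E'
from h import *
manip.servo_line(np.array(manip.sense()["position"])+[0,0,.14],rate=.25)
p=manip.sense()["position"];manip.move_ptp(p-ex*.12-ey*.12,manip.sense()["tool_rot"])
f=manip.grab_frame("top");g=manip.grab_frame("scene")
cv2.imwrite("pics/t1.png",f);cv2.imwrite("pics/s1.png",g)
a=cv2.resize(f[110:270,200:300],None,fx=3.7,fy=3.7);b=cv2.resize(g[130:290,230:345],None,fx=3.7,fy=3.7)
cv2.imwrite("pics/chk.png",np.hstack([a,b]));st()
E
```

```text
8.97 [ 0.3034 -0.015   0.3116] F [-0.3307 -0.0058  0.8447] g 0.006 0.0
```

View pics/chk.png

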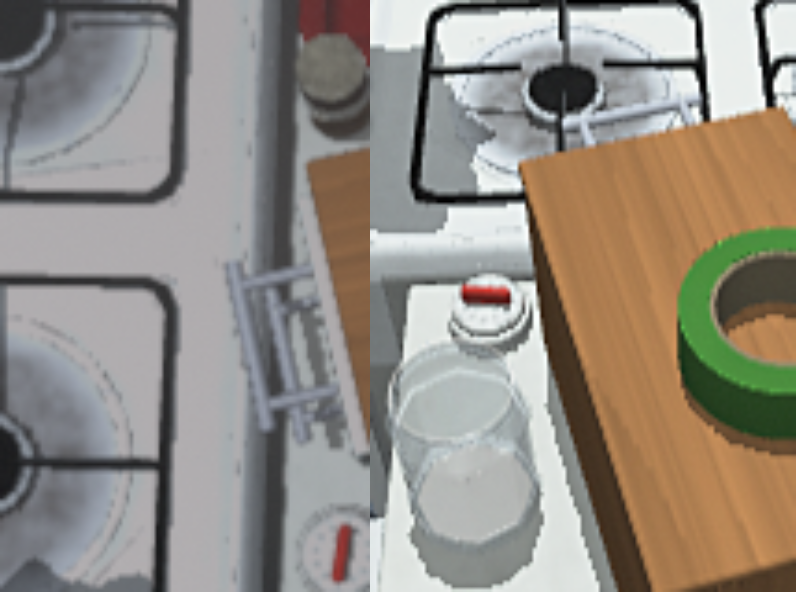

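The handle bar is now clear. In the top view its ends are at (263.0,181.6) and (271.9,225.7), and in the scene view about (283.5,163.8) and (320.5,156.5). The drawer seems slightly ajar (a white strip shows ahead of the top board), so the bar is further out than I assumed.

```bash
python3 - <<'E'
from h import *
def tri(a,b):
    o1,d1=ray("top",a);o2,d2=ray("scene",b)
    s=np.linalg.lstsq(np.c_[d1,-d2],o2-o1,rcond=None)[0];p,q=o1+s[0]*d1,o2+s[1]*d2
    return (p+q)/2,p-q
for a,b in(((271.9,225.7),(283.5,163.8)),((263,181.6),(320.5,156.5)),((267.5,203.7),(302,160.2))):
    print(*tri(a,b), onz("top",a,.166),onz("scene",b,.166))
for a in((267.5,203.7),):
    d=onz("top",a,.166)-C;print("top chest x,y",d@ex,d@ey)
    d=onz("scene",(302,160.2),.166)-C;print("scene",d@ex,d@ey)
E
```

```text
[ 0.4485 -0.2873  0.1563] [-0.0036 -0.0006 -0.0004] [ 0.4458 -0.2888  0.166 ] [ 0.4509 -0.2969  0.166 ]
[ 0.5398 -0.2661  0.1563] [-0.0055 -0.0006 -0.0011] [ 0.5352 -0.2678  0.166 ] [ 0.5418 -0.2756  0.166 ]
[ 0.4937 -0.2769  0.1562] [-0.0045 -0.0006 -0.0007] [ 0.4901 -0.2785  0.166 ] [ 0.4959 -0.2865  0.166 ]
top chest x,y -0.20566684576240746 -0.0008551700280918714
scene -0.1964656942702707 0.0028933623485847618
```

```bash
python3 - <<'E'
from h import *
B=np.array([.494,-.279,0]);o=manip.sense()["tool_rot"]
manip.move_gripper(.32,20)
manip.move_ptp(B+[0,0,.27],o)
print(manip.servo_line(B+[0,0,.19],rate=.2,stop_force=12));st("a")
print(manip.servo_line(B+[0,0,.158],rate=.05,stop_force=8));st("down")
manip.move_gripper(0,20);s=st("grip")
E
```

```text
False
a 11.46 [ 0.4945 -0.2787  0.1915] F [ 0.1113 -0.4481  0.8507] g 0.317 0.0
False
down 12.25 [ 0.4941 -0.2791  0.1581] F [-0.0649  0.099  -0.8257] g 0.32 0.0
grip 12.91 [ 0.494 -0.279  0.158] F [-1.0518  0.4222 -0.1404] g 0.006 0.0
```

```bash
python3 - <<'E'
from h import *
f=manip.grab_frame("top");g=manip.grab_frame("scene")
a=cv2.resize(f[110:270,200:300],None,fx=3.7,fy=3.7);b=cv2.resize(g[60:220,230:345],None,fx=3.7,fy=3.7)
cv2.imwrite("pics/chk2.png",np.hstack([a,b]))
p=manip.sense()["position"];print(proj("scene",p),proj("top",p))
E
```

```text
[301.2056 160.4792] [268.3054 202.3334]
```

View pics/chk2.png

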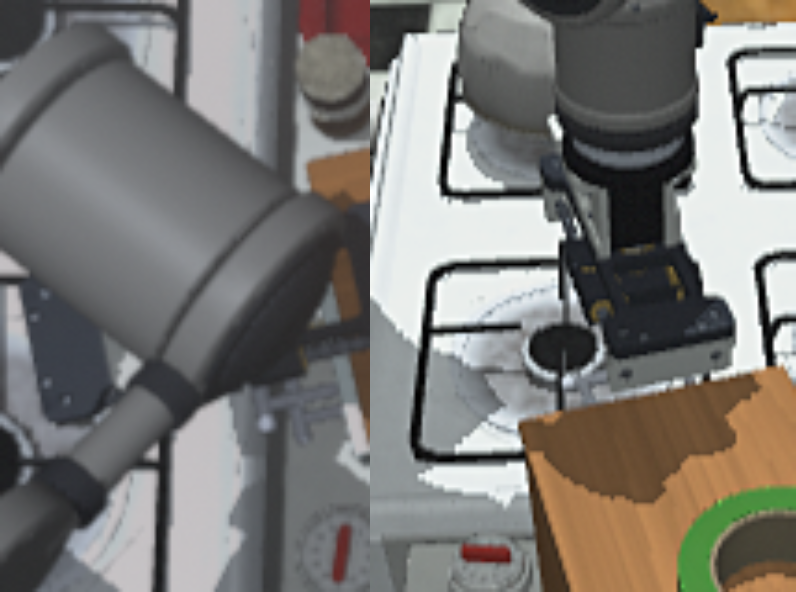

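Neither grip held anything. I'll check the calibration against the gripper body in this view, and gently probe along the chest axis with the closed fingers.

```bash
python3 - <<'E'
from h import *
s=manip.sense();p=np.array(s["position"]);R=Rn.from_rotvec(s["tool_rot"]).as_matrix();print(R)
for a in(-.0375,.0375):
  for b in(-.095,.095): print("box",a,b,proj("scene",p+R@[a,b,-.049]),proj("top",p+R@[a,b,-.049]))
manip.servo_line(p-ex*.03,rate=.05,stop_force=6);st("out")
q=np.array(manip.sense()["position"])
print(manip.servo_line(q+ex*.065,rate=.04,stop_force=6));st("in")
E
```

```text
[[ 0.9714  0.2376 -0.0023]
 [ 0.2376 -0.9714  0.0007]
 [-0.002  -0.0013 -1.    ]]
box -0.0375 -0.095 [276.2865 123.96  ] [220.5694 228.6419]
box -0.0375 0.095 [295.6295 176.4675] [317.5233 206.682 ]
box 0.0375 -0.095 [305.0889 118.7272] [213.2217 190.9135]
box 0.0375 0.095 [328.2421 169.5719] [309.0702 169.5296]
out 13.76 [ 0.487  -0.25    0.1581] F [-0.0102  0.6372  0.3946] g 0.005 0.0
True
in 15.25 [ 0.5018 -0.3108  0.1576] F [0.6265 1.8945 2.2759] g 0.002 0.948439333396891
```

```bash
python3 - <<'E'
from h import *
st()
def box(p,rv,dz):
    R=Rn.from_rotvec(rv).as_matrix()
    for b in(-.095,.095):
      for a in(-.0375,.0375):
        print(b,a,dz,"scene",proj("scene",p+R@[a,b,dz]),"top",proj("top",p+R@[a,b,dz]))
print("above");o=ori(ex,-ez)
for dz in(-.049,-.07):box(np.array([.4935,-.2927,.2963]),o,dz)
print("start")
for dz in(-.049,-.07):box(np.array([.2371,-.468,.2186]),np.array([-3.05437,-.72937,0]),dz)
# crops, one sheet
a=cv2.imread("pics/above.png")
s0=cv2.imread("pics/scene0.png")[150:260,110:230];t0=cv2.imread("pics/top0.png")[290:400,230:450]
x=cv2.resize(np.hstack([s0,t0]),None,fx=2.3,fy=2.3);
y=np.zeros((400+x.shape[0],800,3),np.uint8);y[:200*2]=a;y[400:,:x.shape[1]]=x[:,:800]
cv2.imwrite("pics/cmp.png",y[:600]);print(y.shape)
E
```

```text
15.25 [ 0.5018 -0.3108  0.1576] F [0.6265 1.8945 2.2759] g 0.002 0.948439333396891
above
-0.095 -0.0375 -0.049 scene [270.9751  77.3028] top [210.4077 222.1128]
-0.095 0.0375 -0.049 scene [303.8803  72.0663] top [201.8697 177.9519]
0.095 -0.0375 -0.049 scene [292.7144 130.4553] top [324.259  196.2804]
0.095 0.0375 -0.049 scene [330.7    123.2753] top [314.2191 152.8948]
-0.095 -0.0375 -0.07 scene [270.1083  68.5041] top [207.2275 220.8273]
-0.095 0.0375 -0.07 scene [303.6858  63.3171] top [198.5051 175.4941]
0.095 -0.0375 -0.07 scene [292.2151 121.3852] top [324.1947 194.3077]
0.095 0.0375 -0.07 scene [331.0998 114.2233] top [313.8876 149.7915]
start
-0.095 -0.0375 -0.049 scene [134.4178 168.2612] top [325.2198 388.6014]
-0.095 0.0375 -0.049 scene [171.7607 155.5004] top [306.151  347.5347]
0.095 -0.0375 -0.049 scene [159.1712 236.856 ] top [423.9737 337.8085]
0.095 0.0375 -0.049 scene [201.706  219.4529] top [404.0311 298.0356]
-0.095 -0.0375 -0.07 scene [130.4006 160.608 ] top [325.1995 391.7219]
-0.095 0.0375 -0.07 scene [168.6854 147.8202] top [305.6388 349.5559]
0.095 -0.0375 -0.07 scene [155.1054 229.6751] top [426.4909 339.5703]
0.095 0.0375 -0.07 scene [198.8736 212.1049] top [406.0111 298.7664]
(653, 800, 3)
```

View pics/cmp.png

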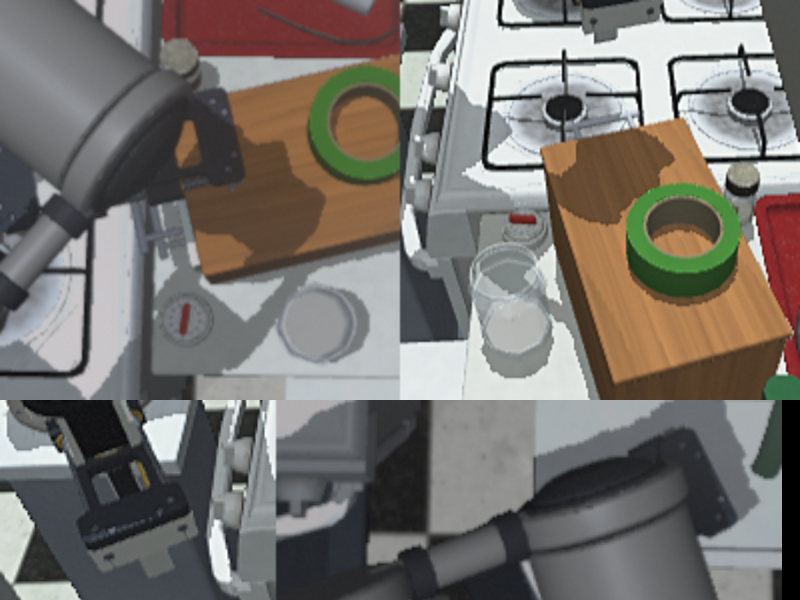

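The body projections match the pictures to within a few pixels, so the cameras are sound. The bar must be lower than my fingertips reached. I'll come in along the chest axis instead, closing vertically, which tolerates height error. First I check reach.

```bash
python3 - <<'E'
from h import *
B=np.array([.494,-.279,.158])
for deg in(0,20,40,60):
    t=np.radians(deg);tz=np.cos(t)*ex-np.sin(t)*ez
    for s in(1,-1):
        ty=s*np.cross(tz,ey);ty/=np.linalg.norm(ty);o=ori(ty,tz)
        r=[manip.solve_ik(B+k,o) for k in(0*ex,-.08*ex,-.18*ex+0*ez)]
        print(deg,s,*[None if q is None else q.round(2) for q in r])
E
```

```text
0 1 None None None
0 -1 None None None
20 1 None None None
20 -1 None None None
40 1 None None None
40 -1 None None None
60 1 [-0.42  0.36  1.82 -0.64  0.72  1.34] [-0.27  0.31  1.9  -0.67  0.77  1.51] [-0.05  0.28  1.96 -0.68  0.87  1.71]
60 -1 [-0.42  0.36  1.82 -0.64  0.72 -1.8 ] [-0.27  0.31  1.9  -0.67  0.77 -1.63] [-0.05  0.28  1.96 -0.68  0.87 -1.43]
```

```bash
python3 - <<'E'
from h import *
p=np.array(manip.sense()["position"]);R=Rn.from_rotvec(manip.sense()["tool_rot"]).as_matrix()
p0=np.array([.2371,-.468,.2186]);R0=Rn.from_rotvec([-3.05437,-.72937,0]).as_matrix()
for a in(-.0095,.0095):
  for b in(.046,.065):print(a,b,proj("scene",p0+R0@[a,b,.017]))
p-=ex*.004
for k in range(1,5):
    r=manip.servo_line(p-ex*.05*k,rate=.12,stop_force=20);st(r)
    if r:break
E
```

```text
-0.0095 0.046 [178.0252 232.0645]
-0.0095 0.065 [180.8923 239.1451]
0.0095 0.046 [187.607  228.1193]
0.0095 0.065 [190.5932 235.0793]
False 15.85 [ 0.489  -0.2584  0.1577] F [0.4693 1.014  2.1637] g 0.011 1.0375629924237728
False 16.42 [ 0.4773 -0.2103  0.1577] F [ 0.1423 -0.2349 -0.3096] g 0.003 0.0
False 16.98 [ 0.4654 -0.1615  0.1579] F [-0.0956  0.2054 -1.0006] g 0.008 0.0
False 17.55 [ 0.4535 -0.1129  0.1578] F [ 0.0482 -0.1142  0.1341] g 0.007 0.0
```

```bash
python3 - <<'E'
from h import *
p=np.array(manip.sense()["position"])
manip.servo_line(p+[0,0,.06],rate=.25)
q=manip.sense()["joints"];q=np.array(q);q[0]+=.7;manip.move_j(q);st()
f=manip.grab_frame("top");g=manip.grab_frame("scene")
cv2.imwrite("pics/t2.png",f);cv2.imwrite("pics/s2.png",g)
a=cv2.resize(f[110:270,200:300],None,fx=3.7,fy=3.7);b=cv2.resize(g[130:290,230:345],None,fx=3.7,fy=3.7)
cv2.imwrite("pics/chk3.png",np.hstack([a,b]))
E
```

```text
19.16 [0.4209 0.2047 0.2182] F [ 0.9942 -0.1387  0.3234] g 0.006 0.0
```

View pics/chk3.png

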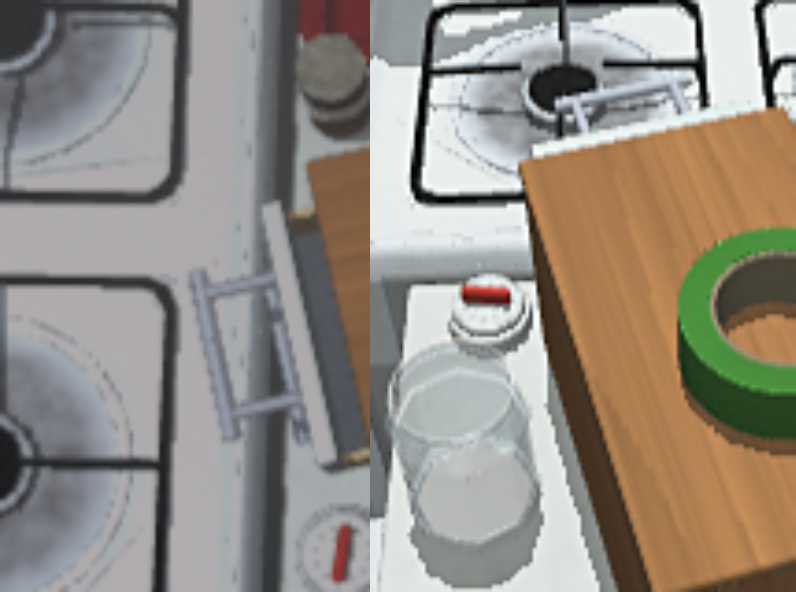

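The drawer did slide out by about 20–25 mm. The bar is now at about (257.8,205.7) in the top view and (298.9,154.6) in the scene view. The fingertips only just hooked over the bar, so I go in about 18 mm deeper, with force guarding.

```bash
python3 - <<'E'
from h import *
o1,d1=ray("top",(257.8,205.7));o2,d2=ray("scene",(298.9,154.6))
s=np.linalg.lstsq(np.c_[d1,-d2],o2-o1,rcond=None)[0];B=(o1+s[0]*d1+o2+s[1]*d2)/2;print(B,(B-C)@ex,(B-C)@ey)
B[2]=0;o=ori(ex,-ez)
manip.move_gripper(.32,20)
manip.move_ptp(B+[0,0,.20],o)
manip.servo_line(B+[0,0,.165],rate=.15,stop_force=8)
for z in(.155,.147,.139):
    r=manip.servo_line(B+[0,0,z],rate=.06,stop_force=6);st(r)
    if r:break
else:
    manip.move_gripper(0,20);st("grip")
E
```

```text
[ 0.4878 -0.2577  0.158 ] -0.22633849260072414 0.0018670491071050288
False 22.35 [ 0.4878 -0.2577  0.155 ] F [ 0.9865  0.2391 -0.1838] g 0.32 0.0
False 22.63 [ 0.4876 -0.2576  0.1466] F [-0.0103 -0.0397  0.1763] g 0.316 0.0
False 22.92 [ 0.4875 -0.2576  0.1385] F [-0.0655 -0.0935  0.3532] g 0.319 0.0
grip 23.38 [ 0.4879 -0.2579  0.1392] F [-0.0736 -0.7741  0.6452] g 0.103 19.998553097248077
```

Gripped: the opening is 9.5 mm, which matches the bar. Now I pull to the stop.

```bash
python3 - <<'E'
from h import *
p=np.array(manip.sense()["position"])
print(manip.servo_line(p-ex*.125,rate=.16,stop_force=25));st()
print(manip.servo_line(p-ex*.175,rate=.05,stop_force=14));s=st("stop")
q=np.array(s["position"]);print("chest x,y,travel",(q-C)@ex,(q-C)@ey,(p-q)@ex)
manip.move_gripper(.32,20);st()
manip.servo_line(q+[0,0,.10],rate=.25)
j=np.array(manip.sense()["joints"]);j[0]+=.5;manip.move_j(j);st()
f=manip.grab_frame("top");g=manip.grab_frame("scene")
cv2.imwrite("pics/t3.png",f);cv2.imwrite("pics/s3.png",g)
a=cv2.resize(f[130:290,160:320],None,fx=2.5,fy=2.5);b=cv2.resize(g[90:250,220:380],None,fx=2.5,fy=2.5)
cv2.imwrite("pics/open.png",np.hstack([a,b]))
E
```

```text
False
 24.32 [ 0.4576 -0.1368  0.1391] F [-5.2155  0.2486  3.2855] g 0.102 19.998946487903595
True
stop 24.94 [ 0.4517 -0.1132  0.1392] F [ 0.0412 -4.8007  0.0072] g 0.103 19.984828233718872
chest x,y,travel -0.37530153448200043 0.0013089151836066376 0.1491322251007595
 25.51 [ 0.4503 -0.1113  0.1386] F [ 0.0176 -0.0351 -0.044 ] g 0.321 0.0
 26.98 [0.4506 0.1165 0.2387] F [-0.0702 -1.2408  0.0086] g 0.318 0.0
```

View pics/open.png

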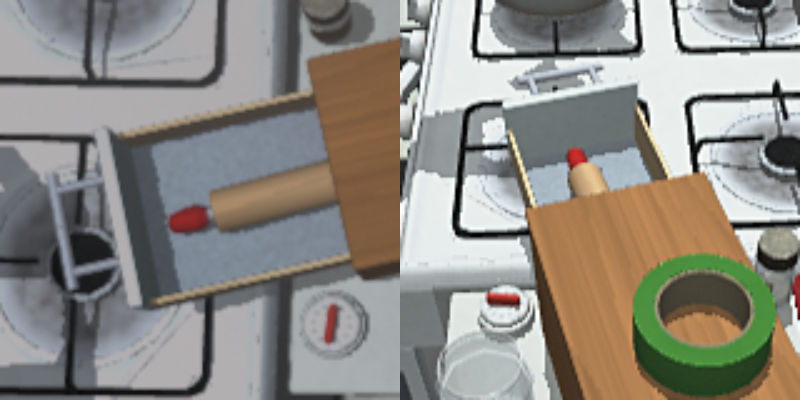

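The drawer is fully out: TCP travel puts the bar at the stop within 3 mm. In the top view the pin's front tip is at about (228,218), its barrel starts at (245,213.6) and goes under the top board at (292,207). Next I compute the pin pose and plan the slanted path.

```bash
cat > plan.py <<'E'
from h import *
# drawer frame (mm): x back from the front board's inner face, z up from floor
D0=ch(-.3753+.042+.012,0,0)
def dxy(uv,z): d=onz("top",uv,z)-D0; return d@ex*1000,d@ey*1000
def pin_clear(x,z,a):
    s=np.linspace(-120,120,121); r=np.where(np.abs(s)<=79,19,11.5)
    c,n=np.cos(a),np.sin(a); P=[]
    for sg in(-1,1): P.append(np.c_[x+s*c+sg*r*n, z-s*n+sg*r*c])   # s>0 towards the back, low
    return boxes(np.vstack(P))
def boxes(P):
    d=P[:,1].copy()
    def box(x0,x1,z0,z1):
        dx=np.maximum(x0-P[:,0],P[:,0]-x1);dz=np.maximum(z0-P[:,1],P[:,1]-z1)
        return np.where((dx>0)&(dz>0),np.hypot(dx,dz),np.maximum(dx,dz))
    d=np.where((P[:,0]<-12)|(P[:,0]>284),1e3,d)
    for b in((-12,0,-20,77),(272,284,-20,48),(168,468,85,97)): d=np.minimum(d,box(*b))
    return d.min()
def body_clear(x,z,lean):   # grasp point x,z; body from 47 behind, 75 wide; lean>0 = to the front
    u=np.array([-np.sin(lean),np.cos(lean)]);v=np.array([np.cos(lean),np.sin(lean)])
    P=np.array([[x,z]+u*h+v*w for h in np.linspace(47,200,20) for w in(-37.5,0,37.5)])
    walls=P[(P[:,0]>-12)][:,1].min()-48 if (P[:,0]>-12).any() else 1e3
    return min(boxes(P),walls)
E
python3 - <<'E'
from plan import *
for z in(.120,.112): print(z,dxy((228,218),z),dxy((244.8,213.6),z),dxy((292,207.2),z))
g=35; xm0=None
tip=dxy((228,218),.116)[0]; xm0=min(tip+120,151); print("xm0",xm0)
phi=np.radians(12)
for xm in range(int(xm0),20,-10):
    best=max(((min(pin_clear(xm,z,a),body_clear(xm-g*np.cos(a),z+g*np.sin(a),phi-a)),np.degrees(a),z,pin_clear(xm,z,a)) for a in np.radians(range(0,41,2)) for z in range(19,140,3)))
    print(xm,np.round(best,1))
E
```

```text
0.12 (np.float64(24.385869990371006), np.float64(-4.585889520305055)) (np.float64(60.6031420669657), np.float64(-3.364920344998584)) (np.float64(160.2754019580731), np.float64(-12.32761674829008))
0.112 (np.float64(22.964454453344878), np.float64(-3.390080244614139)) (np.float64(59.47056925717872), np.float64(-2.159373503603554)) (np.float64(159.93774289320177), np.float64(-11.19354988106503))
xm0 143.67516222185793
143 [ 23.   0. 139.  23.]
133 [ 23.   0. 139.  23.]
123 [ 23.   0. 139.  23.]
113 [ 23.   0. 139.  23.]
103 [ 23.   0. 139.  23.]
93 [ 23.   0. 139.  23.]
83 [ 24.   0. 139.  24.]
73 [ 28.6   0.  139.   28.6]
63 [ 30.7  40.  118.   30.7]
53 [ 34.9  40.  121.   34.9]
43 [ 38.1  40.  124.   38.1]
33 [ 42.6  40.  130.   42.6]
23 [ 44.  38. 139.  44.]
```

```bash
cat >> plan.py <<'E'
G=35;PHI=np.radians(12)
def clear(x,z,a):
    if x+120*np.cos(a)>160 and z-(168-x)*np.tan(a)>85: return -99
    return min(pin_clear(x,z,a),body_clear(x-G*np.cos(a),z+G*np.sin(a),PHI-a))
def mincl(w,n=25):
    w=np.array(w,float);out=[]
    for a,b in zip(w[:-1],w[1:]):
        out.append([round(clear(*(p[:2]),np.radians(p[2])),1) for p in np.linspace(a,b,n)])
    return out
E
python3 - <<'E'
from plan import *
for xm in range(144,20,-10):
    best=max(((clear(xm,z,np.radians(a)),a,z,pin_clear(xm,z,np.radians(a))) for a in range(0,41,2) for z in range(19,140,2)))
    print(xm,np.round(best,1))
W=[(144,19.5,0),(142,25,1),(134,39,12),(112,56,20),(84,80,30),(54,105,34),(10,135,36),(10,197,20),(10,197,0)]
for w,c in zip(W,mincl(W,9)):print(w,c)
E
```

```text
144 [10.3 18.  61.  10.3]
134 [14.9 16.  59.  14.9]
124 [13.7 18.  63.  13.7]
114 [15.2 20.  67.  15.2]
104 [16.6 20.  69.  16.6]
94 [17.7 24.  77.  17.7]
84 [19.6 26.  83.  19.6]
74 [ 24.  40. 111.  24.]
64 [ 30.8  40.  117.   30.8]
54 [ 34.2  40.  121.   34.2]
44 [ 37.6  40.  125.   37.6]
34 [ 42.4  40.  129.   42.4]
24 [ 43.9  40.  139.   43.9]
(144, 19.5, 0) [np.float64(0.5), np.float64(1.0), np.float64(1.5), np.float64(2.1), np.float64(2.6), np.float64(3.1), np.float64(3.6), np.float64(4.1), np.float64(4.6)]
(142, 25, 1) [np.float64(4.6), np.float64(4.5), np.float64(4.4), np.float64(4.4), np.float64(4.3), np.float64(4.2), np.float64(4.2), np.float64(3.8), np.float64(2.8)]
(134, 39, 12) [np.float64(2.8), np.float64(2.9), np.float64(3.1), np.float64(3.2), np.float64(3.4), np.float64(2.1), np.float64(0.9), np.float64(3.9), np.float64(4.2)]
(112, 56, 20) [np.float64(4.2), np.float64(4.8), np.float64(5.5), np.float64(6.1), np.float64(6.9), np.float64(7.6), np.float64(8.4), np.float64(9.2), np.float64(10.0)]
(84, 80, 30) [np.float64(10.0), np.float64(12.3), np.float64(14.6), np.float64(16.9), np.float64(19.2), np.float64(21.5), np.float64(23.7), np.float64(26.1), np.float64(28.4)]
(54, 105, 34) [np.float64(28.4), np.float64(31.7), np.float64(34.6), np.float64(34.6), np.float64(34.6), np.float64(34.5), np.float64(34.3), np.float64(34.1), np.float64(33.8)]
(10, 135, 36) [np.float64(33.8), np.float64(41.1), np.float64(48.6), np.float64(49.6), np.float64(51.9), np.float64(56.8), np.float64(58.7), np.float64(62.8), np.float64(68.8)]
(10, 197, 20) [np.float64(68.8), np.float64(70.8), np.float64(73.3), np.float64(76.3), np.float64(79.7), np.float64(83.4), np.float64(87.5), np.float64(91.8), np.float64(96.3)]
```

```bash
cat >> plan.py <<'E'
YAW=-.057
W=[(143.5,19.5,0),(140,28,2),(136,40,6),(133,57,15),(114,66,20),(84,82,26),(54,112,35),(10,140,36),(10,197,18),(10,197,0)]
bx=(ex+ey*YAW)/np.hypot(1,YAW); by=np.cross(ez,bx); 
def tool(x,z,adeg,fz,sg):
    a=np.radians(adeg);le=PHI-a
    y=(-4.6+YAW*120)  # pin middle
    xg=x-G*np.cos(a);zg=z+G*np.sin(a)
    tz=np.sin(le)*bx-np.cos(le)*ez
    p=D0+ex*(x/1000)+ey*(y/1000)-bx*(G*np.cos(a)/1000)+ez*(fz+zg/1000)+tz*.002
    return p,ori(sg*by,tz)
E
python3 - <<'E'
from plan import *
for w,c in zip(W,mincl(W,9)):print(w,min(c))
for sg in(1,-1):
    print(sg)
    for w in W:
        q=manip.solve_ik(*tool(*w,.09,sg));print(None if q is None else q.round(2))
E
```

```text
(143.5, 19.5, 0) 0.5
(140, 28, 2) 6.3
(136, 40, 6) 13.0
(133, 57, 15) 10.5
(114, 66, 20) 14.2
(84, 82, 26) 19.1
(54, 112, 35) 31.8
(10, 140, 36) 37.9
(10, 197, 18) 70.4
1
[-0.57  0.45  1.72 -0.21  0.84 -0.62]
[-0.58  0.44  1.7  -0.16  0.89 -0.67]
[-0.6   0.43  1.65 -0.09  0.99 -0.74]
[-0.67  0.46  1.53  0.04  1.19 -0.87]
[-0.68  0.46  1.5   0.09  1.29 -0.9 ]
[-0.69  0.45  1.48  0.16  1.4  -0.91]
[-0.71  0.46  1.41  0.25  1.59 -0.93]
[-0.67  0.39  1.45  0.27  1.63 -0.89]
[-0.53  0.22  1.48  0.08  1.51 -0.72]
[-0.35  0.15  1.62 -0.19  1.27 -0.49]
-1
[-0.57  0.45  1.72 -0.21  0.84  2.52]
[-0.58  0.44  1.7  -0.16  0.89  2.47]
[-0.6   0.43  1.65 -0.09  0.99  2.4 ]
[-0.67  0.46  1.53  0.04  1.19  2.28]
[-0.68  0.46  1.5   0.09  1.29  2.25]
[-0.69  0.45  1.48  0.16  1.4   2.23]
[-0.71  0.46  1.41  0.25  1.59  2.21]
[-0.67  0.39  1.45  0.27  1.63  2.26]
[-0.53  0.22  1.48  0.08  1.51  2.42]
[-0.35  0.15  1.62 -0.19  1.27  2.65]
```

```bash
python3 - <<'E'
from plan import *
p,o=tool(*W[0],.101,1)
manip.move_gripper(.65,50)
manip.move_ptp(p+[0,0,.11],o)
print(manip.servo_line(p+[0,0,.03],rate=.15,stop_force=6));st()
r=manip.servo_line(p-[0,0,.030],rate=.05,stop_force=4);s=st(r);print(p)
E
```

```text
False
 29.9 [ 0.4808 -0.274   0.1493] F [0.8264 0.7439 0.8317] g 0.652 0.0
True 31.02 [ 0.48   -0.2741  0.0895] F [-0.7399  0.2915  4.3382] g 0.649 2.5642211898230016
[ 0.4802 -0.2741  0.1185]
```

```bash
python3 - <<'E'
from plan import *
q=np.array(manip.sense()["position"])
manip.servo_line(q+[0,0,.002],rate=.05)
manip.move_gripper(0,55);s=st("grip")
p,o=tool(*W[0],.101,1)
off=np.array(s["position"])-p;print("off",off)
fz=.101+off[2];open("fz","w").write(repr(fz))
for w in W[1:4]:
    p,o=tool(*w,fz,1)
    r=manip.servo_line(p,o,rate=.06,stop_force=15);s=st((w,r));print(s["moment"])
    if r:break
f=manip.grab_frame("top");cv2.imwrite("pics/t4.png",f);cv2.imwrite("pics/s4.png",manip.grab_frame("scene"))
E
```

```text
grip 31.77 [ 0.4799 -0.274   0.0914] F [ 0.9394  0.2034 -1.6194] g 0.407 53.1358140707016
off [-0.0002  0.     -0.0272]
((140, 28, 2), False) 32.08 [ 0.4792 -0.2708  0.101 ] F [-0.3819  0.0748 -2.0425] g 0.406 53.21351408958435
[ 0.2323 -0.045   0.0034]
((136, 40, 6), False) 32.48 [ 0.4781 -0.2669  0.115 ] F [ 0.7078  0.073  -3.1572] g 0.407 53.213916420936584
[ 0.2059 -0.0554 -0.0043]
((133, 57, 15), False) 33.01 [ 0.4772 -0.2643  0.137 ] F [ 0.3946  0.4865 -2.035 ] g 0.408 53.21299731731415
[ 0.0113 -0.0357  0.0083]
```

The grip reads 37.4 mm, which is the barrel, and the wrist carries about 2 N of pin with no contact forces. I continue drawing it out.

```bash
python3 - <<'E'
from plan import *
fz=eval(open("fz").read().replace("np.float64",""))
for w,rt in zip(W[4:],(.06,.07,.08,.12,.10,.05)):
    x,z,a=w;p,o=tool(x-4,z,a,fz,1)
    r=manip.servo_line(p,o,rate=rt,stop_force=15);s=st((w,r));print(s["moment"])
    if r:break
    if w[2]==35: cv2.imwrite("pics/t5.png",manip.grab_frame("top"))
else: manip.dwell(.5);st()
f=manip.grab_frame("top");g=manip.grab_frame("scene");cv2.imwrite("pics/t6.png",f);cv2.imwrite("pics/s6.png",g)
cv2.imwrite("pics/fin.png",np.hstack([cv2.resize(f[100:300,150:350],None,fx=2,fy=2),cv2.resize(g[40:240,200:400],None,fx=2,fy=2)]))
E
```

```text
((114, 66, 20), False) 33.68 [ 0.4724 -0.243   0.1497] F [ 0.0262  0.2766 -3.015 ] g 0.408 53.209574818611145
[-0.0544 -0.132  -0.0222]
((84, 82, 26), False) 34.33 [ 0.4655 -0.2152  0.169 ] F [-0.5415 -0.1938 -3.0053] g 0.409 53.20645987987518
[-0.1655 -0.125   0.0006]
((54, 112, 35), False) 35.04 [ 0.4587 -0.1884  0.2037] F [-0.7996  0.0142 -2.462 ] g 0.406 53.20136368274689
[-0.3568 -0.1598 -0.0277]
((10, 140, 36), False) 35.67 [ 0.4484 -0.1458  0.2328] F [ 0.4466 -0.1567 -3.2464] g 0.408 53.20039451122284
[-0.3334 -0.169  -0.0148]
((10, 197, 18), False) 36.3 [ 0.4473 -0.1415  0.279 ] F [ 0.0284 -0.3192 -2.5787] g 0.408 53.2073038816452
[-0.0601 -0.1029 -0.0328]
((10, 197, 0), False) 36.77 [ 0.4472 -0.1403  0.2679] F [ 0.6859 -0.3656 -3.3385] g 0.406 53.20471465587616
[ 0.2576 -0.0578  0.0042]
 37.27 [ 0.4473 -0.1408  0.2688] F [-0.4007 -0.7157 -2.3956] g 0.409 53.20517599582672
```

View pics/fin.png

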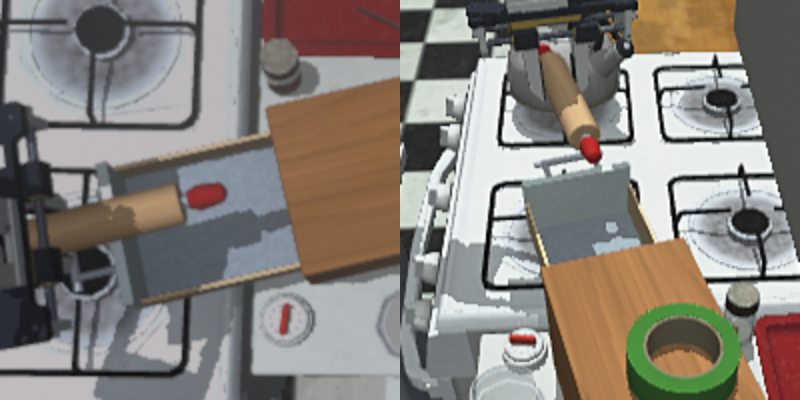

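```bash
python3 - <<'E'
from h import *
def tri(a,b):
    o1,d1=ray("top",a);o2,d2=ray("scene",b)
    s=np.linalg.lstsq(np.c_[d1,-d2],o2-o1,rcond=None)[0];return (o1+s[0]*d1+o2+s[1]*d2)/2
def reds(im,roi):
    h=cv2.cvtColor(cv2.imread(im),cv2.COLOR_BGR2HSV);m=cv2.inRange(h,(0,140,70),(6,255,255))|cv2.inRange(h,(172,140,70),(180,255,255))
    k=np.zeros_like(m);x0,y0,x1,y1=roi;k[y0:y1,x0:x1]=255
    n,l,s,c=cv2.connectedComponentsWithStats(m&k);return [(s[i],c[i]) for i in range(1,n) if s[i,4]>8]
T=reds("pics/t6.png",(230,180,275,215));S=reds("pics/s6.png",(260,55,310,125));print(T,S)
b=max(T,key=lambda r:r[0][4])[1];S=sorted(S,key=lambda r:r[1][1]);Xb=tri(b,S[-1][1]);print("back handle centre",Xb)
fr=S[0];x=fr[0][0]+fr[0][2]/2;o,d=ray("scene",fr[1]);d/=np.linalg.norm(d)
for L in(.19,.199,.21):  # handle-centre to handle-centre distance
    bq=(o-Xb)@d;dis=bq*bq-((o-Xb)@(o-Xb)-L*L)
    if dis>0:
        for sg in(-1,1):
            X=o+(-bq+sg*dis**.5)*d;v=X-Xb;print(L,X,"elev",np.degrees(np.arcsin(v[2]/L)),"heading",v/L)
    else:print(L,"none")
E
```

```text
[(array([244, 192,  18,  12, 164], dtype=int32), array([252.3476, 197.3537]))] [(array([269,  62,   6,   6,  22], dtype=int32), array([271.2273,  64.5   ])), (array([290, 108,  11,  13, 100], dtype=int32), array([294.87, 114.1 ]))]
back handle centre [ 0.4841 -0.267   0.2884]
0.19 [ 0.4482 -0.3508  0.4551] elev 61.30612764734994 heading [-0.1891 -0.4413  0.8772]
0.19 [ 0.4285 -0.0862  0.3062] elev 5.378516132648963 heading [-0.2929  0.9516  0.0937]
0.199 [ 0.4489 -0.3605  0.4605] elev 59.86171012767487 heading [-0.177  -0.4699  0.8648]
0.199 [ 0.4277 -0.0765  0.3008] elev 3.5663823129795276 heading [-0.2832  0.957   0.0622]
0.21 [ 0.4497 -0.372   0.467 ] elev 58.25172142763301 heading [-0.1636 -0.5001  0.8504]
0.21 [ 0.4269 -0.065   0.2943] elev 1.6099210259596743 heading [-0.2725  0.9618  0.0281]
```

The pin is out and level to within measurement error (about 2–4°). Its back handle triangulates 100 mm above the chest's top, and the arm is still. The drawer is still out, and the spice, timer and tape look unmoved. I hand it in.

```bash
python3 -c "
from cell import manip
print(abs(manip.sense()['qvel']).max());print(manip.close_job())"
```

```text
0.0030141644021599552
the job is handed in; nothing more can be done
None
```

The job is handed in at about 37 s of the 54 s allowed: the drawer is out at its stop, and the arm holds the rolling pin still and close to level, about 10 cm above the chest's top; no contact showed during the draw-out, and the jar, spice bottle, timer and tape were never touched as far as I could see.

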